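# Clamp a mallet head in the ratchet clamp

## Robot

A 6-joint arm with a two-finger parallel gripper is mounted at the origin on the work surface. World frame = base frame: x ahead of the robot, y to its left, z up, the work surface at z = 0. Lengths are in m, angles in rad, forces in N, time in s.
With the tool pointing down it reaches from about 0.275 to 0.825 m from the base axis. Payload 4.9 kg.
Tool frame: the origin (TCP) lies at the very end of the fingers, on their centre line; the grasp point (between the pads) lies 19 mm behind it; z points along the fingers, y is the line along which they close (so a half turn about z gives the same grasp; the last joint's range is limited). The gripper opens to 85 mm and grips with 20 to 120 N. Pads are 22 mm wide; open, the fingers measure 114 mm over their backs; the gripper's body (76 mm by 85 mm) begins 54 mm behind the grasp point. The pads swing forward as they close: fully open they stand 13 mm farther back than shut.
Start: joints at [-1.357, 0.326, -0.193, 1.052, 0, 1.437], TCP at [0.187, -0.517, 0.211] pointing down, gripper open.
Joint ranges: [-2.65, 2.65], [-0.97, 1.79], [-1.3, 1.35], [-1.93, 2.1], [-1.47, 1.37], [-3.14, 3.14]. Speed limits (rad/s): [2.57, 2.57, 3.14, 3.14, 3.14, 3.14].

## Interface

Orientations are given as a rotation vector (axis times angle).
In Python, from cell import r gives the robot as it stands. The module is installed in compiled form; this text tells all that it offers.
- The arm moves only by the shell command python3 -m crank [FORCE], which reads ROWS from standard input. ROWS is one flat JSON list of numbers that holds 1 to 5 rows one after another, with no inner brackets; each row has 7 numbers: the opening from 0.0 (shut) to 1.0 (fully open), then dx, dy, dz in shares of 100 cm (1.0 is 100 cm), then a rotation vector rx, ry, rz in fractions of the full range, 1 being pi/2 rad; each row is the pose to reach, as a shift and turn from the pose commanded when the command began, along the tool's axes at that moment; what a row does not reach only later rows make up. A row lasts 1/8 s, in which the tool goes at most 0.0625 m and 0.188 rad, less where a joint would pass 70% of its speed; a pose out of reach is approached as far as the arm can. The fingers move at their own pace and stop on an object; FORCE is the grip in N (left out, the last holds). Time passes only in rows, so rows that do not move let the fingers close. It prints the time, the measured TCP pose, the force, the opening and the grip force at its end. A shift or turn number past 1, either way, is cut back to 1. Input that does not fit is refused with a message, and nothing moves.
- r.observe(): the state, without advancing time (a new reading comes with each control period).
- r.grab_frame(name): name is "scene" or "top" or "wrist"; returns the picture (384x512x3 uint8, red, green, blue); there is no depth.
- r.camera_info(name): a dict with "fx", "fy", "cx", "cy" (pixels), "xyz" and "attitude" of the camera in the world; the wrist camera has in their place "tool_from_camera" (4x4, takes a point from camera to tool coordinates, whose origin is the TCP and whose axes are the flange's). Camera axes: x right, y down, z forward; pixel columns grow to the right and rows downward; lengths in m; the calibration is good to about 2 mm. A picture is of the moment at which its call begins: read the wrist's pose just before it. camera_info takes no time and is no camera call.
- r.close_job(): hands the job in; it is judged then, once.
Trained networks look in the newest picture that a camera, given by its name, has taken for a name from the list of things; names that differ only in an ending like _2 or _b are one class to them, and where a whole thing is asked for, a point or a joint stands for the part that bears it (a point fixed in the world has none). Each returns a list of dicts, best first, with "confidence" (0 to 1); they miss things now and then, are a little off and sometimes report something else, mostly with a low value. They report only what shows in the picture. A call takes as long as a camera call. They do not tell look-alikes from the thing itself.
- r.boxes_of(camera, name): "position" ([column, row] in pixels, amid what is visible of it).
- r.tip_of(camera, name): "position" ([column, row] in pixels: a listed point, or the origin of a listed thing).
The state is a dict: "time": time; "qpos": joint angles; "qd": joint speeds; "tau": joint torques, N m; "position": TCP position; "orientation": TCP orientation; "contact_force": force on the tool from outside, world axes, zero at the start; "moment": the same for the moment, N m; "grip_width": opening from 0.0 (shut) to 1.0 (fully open); "gripper_force": force on a finger pad.
Only numpy, scipy, OpenCV 4.12 (cv2) and the standard library are available. Lean on these libraries where they do the work, as an engineer would, in place of code of your own. Each camera call takes 0.05 s, during which the arm holds its last target. There are 200 camera calls.

## Task

Take the mallet head (the pale wooden block with a rectangular eye through its middle, the tallest of the three pieces standing in the crate) out of it, lay it flat on the bare bench with its eye opening upwards and let go, then take it again across its middle and set it flat, eye up, on the bed of the ratchet clamp, lengthwise between jaw and stop. Then swing the clamp's lever back and forth so that its ratchet wheel winds the jaw up to the block, and go on until the block is tight against the stop and the jaw's sprung face is pushed in by about half its 14 mm travel, never fully in: the clamp cannot be wound back. Move the jaw only with the lever, and leave the other things where they are.

Things in the scene. Friction and masses are not known exactly. Their poses are not given: they have to be found in the camera images.
- block: mallet head: pale wooden block 130 x 55 x 40 mm with a rectangular eye 30 x 22 mm right through its middle, 0.2 kg. Origin: its centre; x along the 130, y across the 55, z along the 40 mm thickness (the eye's direction). Starts on end (x vertical) in one of the crate's pockets, top 138 mm above the bench, the tallest there. Either z face may end up on top, either end towards the jaw
- crate: fixed wooden crate, 246 x 86 x 65 mm high, walls and floor 8 mm; three pockets 79 mm apart along its x, each 71 x 70 mm inside; the block's 55 mm width lies along the crate's y. Origin: centre of its underside. Bare bench for the laying down: the strip between crate and clamp, x 0.44 to 0.65 m, about 120 mm wide, centred on y = -0.135 m; the block fits there along x
- clamp: fixed ratchet clamp: grey base plate 100 x 420 x 15 mm; its top, 15 mm above the bench, is the bed, without side walls. Origin: underside, on the bed's centre line, below the jaw face's front when the jaw is fully back; y along the bed from jaw to stop, x across, z up. The wheel's upright axis is at y = -115 mm. A block flat on the bed has its centre 35 mm above the bench
- jaw: moving jaw: grey block 80 wide, 25 thick, its top 60 mm above the bench, with the steel face plate it carries. Slides along the clamp's y towards the stop, 9.55 mm per radian of the wheel (5 mm per notch), 46 mm at most. Origin: as the clamp's when fully back, moving with the jaw. Not to be pushed by the robot
- face_front (a point): centre of the front of the jaw's sprung face (steel plate 70 wide, 8 mm thick, 17 to 55 mm above the bench); it presses on the end of the block
- jaw_face (a joint): how far the sprung face is pushed back into the jaw, m: 0 out, 0.014 fully in (bottomed); 3 N starts it, then 1 N per mm. At 0 a 14 mm gap shows between the plate and the jaw
- stop_face (a point): centre of the front of the stop (dark steel block 80 x 30 x 45 mm, fixed on the bed, facing the jaw). The space between face_front and stop_face at the start is 142 to 160 mm, 12 to 30 mm more than the block's length
- wheel: steel ratchet wheel lying flat under the lever, 102 mm across, 12 teeth of 30 degrees; turns counter-clockwise from above as it advances, 4.8 rad at most. Friction and a catch keep it from turning back (it may settle back up to 0.1 rad, 1 mm of jaw, as the lever returns). Origin: on its axis, at the clamp's underside. Not to be turned by touching it
- lever (a joint): ratchet lever, rad, 0 to 1.2. Growing: counter-clockwise from above, its grip moving away from the stop, drives the wheel; falling: returns, wheel standing. Up to 30 degrees of play until its pawl meets a tooth, then the wheel follows it 1:1; a full swing is two notches (10 mm of jaw). At 0.6 it points along the clamp's -x. Stays where left; 3 to 5 N at the grip drive it
- lever_grip (a point): the lever's upright black grip, a plain cylinder 26 mm across, from 100 to 160 mm above the bench, 120 mm from the wheel's axis; this point is on its axis, 135 mm above the bench. It can be pinched from above
- offcut_a: dark wood offcut, 42 x 56 x 105 mm, standing in a pocket of the crate; leave it there. Origin: centre of its underside
- offcut_b: plywood offcut, 26 x 60 x 95 mm, standing in a pocket of the crate; leave it there. Origin: centre of its underside
- glue: white glue bottle, 56 mm across, 150 mm tall, standing beyond the clear strip; bystander. Origin: centre of its underside
- tape: tape measure, 72 x 70 x 36 mm; bystander. Origin: centre of its underside
- driver: screwdriver lying on the bench beyond the clamp, 200 mm long; bystander. Origin: underside, near its middle
- pot: dark metal pencil pot, 72 mm across, 95 mm tall; bystander. Origin: centre of its underside
- sander: cork sanding block, 110 x 65 x 36 mm, lying on the bench; bystander. Origin: centre of its underside
- stop: the stop itself, see stop_face. Origin: centre of its underside, 15 mm behind its face
Things that resemble listed ones, but are neither listed nor needed, are in the scene too. Leave any red look-alike of the block alone.

How it is judged:
By the outcome, as a careful person would: the job done as asked, in the order asked, and still so for the second after the job is handed in, with the robot touching nothing.
It also fails if it takes over 72 s, if anything falls off the work surface, if the arm or the gripper's body presses on something with over 40 N, if the wrist force passes 120 N, or if a joint passes its speed limit or range.

## Working session

There is one attempt and no reset: what is moved stays moved. The work goes in short steps, Python scripts to look and compute and a shell command to move; the robot and the scene stay as the last step left them, time stands still between calls to the robot, and variables do not carry over. Pictures are saved under pics/ and viewed, at most 10 in all, crops included, and the job is handed in when it is done.

```bash
mkdir -p pics; cat > h.py <<'E'
import numpy as np, cv2
from scipy.spatial.transform import Rotation as R
from cell import r
def cam(n):
    c=r.camera_info(n)
    K=np.array([[c["fx"],0,c["cx"]],[0,c["fy"],c["cy"]],[0,0,1]])
    if n=="wrist":
        o=r.observe(); T=np.eye(4); T[:3,:3]=R.from_rotvec(o["orientation"]).as_matrix(); T[:3,3]=o["position"]
        M=T@np.array(c["tool_from_camera"]); return K,M[:3,:3],M[:3,3]
    a=np.array(c["attitude"],float)
    Rm=a if a.shape==(3,3) else R.from_rotvec(a).as_matrix()
    return K,Rm,np.array(c["xyz"])
def at(C,px,z):
    K,Rm,t=C; d=Rm@np.linalg.inv(K)@np.array([px[0],px[1],1.]); return t+d*(z-t[2])/d[2]
def pix(C,p):
    K,Rm,t=C; q=K@(Rm.T@(np.asarray(p)-t)); return q[:2]/q[2]
def tool(p):
    "world point -> shift in tool axes from current pose"
    o=r.observe(); return R.from_rotvec(o["orientation"]).as_matrix().T@(np.asarray(p)-o["position"])
E
python3 - <<'E'
from h import *
np.set_printoptions(precision=3,suppress=True)
o=r.observe(); print(o)
print(R.from_rotvec(o["orientation"]).as_matrix())
ims=[]
for n in("top","scene"):
    print(r.camera_info(n)); im=r.grab_frame(n); cv2.imwrite(f"pics/{n}0.png",im[:,:,::-1])
    C=cam(n)
    for k,z in [("block",.073),("crate",0),("clamp",0),("jaw",0),("face_front",.036),("stop_face",.0375),("wheel",0),("lever_grip",.135),("offcut_a",0),("offcut_b",0),("glue",0),("stop",0.015)]:
        print(n,k,[(round(d["confidence"],2),np.round(d["position"]),at(C,d["position"],z)[:2]) for d in r.tip_of(n,k)[:3]])
E
```

```text
{'time': 0.0, 'qpos': array([-1.357,  0.327, -0.194,  1.052,  0.   ,  1.437]), 'qd': array([-0.001, -0.001,  0.002,  0.001, -0.   , -0.002]), 'tau': array([  0.001, -44.34 ,  26.244,   0.015,  -0.   ,   0.   ]), 'position': array([ 0.187, -0.516,  0.21 ]), 'orientation': array([-3.092, -0.543,  0.   ]), 'contact_force': array([-0.721, -0.045, -0.567]), 'moment': array([-0.001, -0.036, -0.025]), 'gripper_force': 0.0, 'grip_width': 1.0026658399468371}
[[ 0.94   0.341 -0.   ]
 [ 0.341 -0.94   0.002]
 [ 0.    -0.002 -1.   ]]
{'fx': 348.2976535956851, 'fy': 348.2976535956851, 'cx': 251.36626587433184, 'cy': 191.7384527743562, 'xyz': array([ 0.455, -0.048,  0.995]), 'attitude': array([-2.171,  2.177, -0.152])}
top block [(0.83, array([408., 235.]), array([ 0.445, -0.487])), (0.79, array([352., 184.]), array([ 0.581, -0.342]))]
top crate [(0.61, array([344., 221.]), array([ 0.486, -0.34 ]))]
top clamp [(0.72, array([154., 184.]), array([0.593, 0.207])), (0.18, array([223., 247.]), array([0.413, 0.007]))]
top jaw [(0.66, array([158., 187.]), array([0.583, 0.193])), (0.66, array([224., 252.])
[... 1582 characters left out ...]
ray([268., 267.]), array([0.613, 0.096])), (0.43, array([256., 144.]), array([ 0.41 , -0.335]))]
scene lever_grip [(0.75, array([316., 230.]), array([0.491, 0.122])), (0.53, array([235., 149.]), array([ 0.543, -0.23 ]))]
scene offcut_a [(0.72, array([254., 143.]), array([ 0.412, -0.343])), (0.65, array([236., 148.]), array([ 0.48 , -0.349])), (0.4, array([315., 217.]), array([0.402, 0.018]))]
scene offcut_b [(0.72, array([254., 143.]), array([ 0.412, -0.343])), (0.65, array([236., 148.]), array([ 0.48 , -0.349])), (0.4, array([315., 217.]), array([0.402, 0.018]))]
scene glue [(0.93, array([197., 222.]), array([ 0.722, -0.132]))]
scene stop [(0.68, array([337., 342.]), array([0.571, 0.364]))]
```

```bash
python3 - <<'E'
import cv2
for n in("top","scene"):
    im=cv2.imread(f"pics/{n}0.png"); cv2.imwrite(f"pics/{n}0b.png",cv2.resize(im,(800,600),interpolation=cv2.INTER_CUBIC))
E
```

```text
(no output)
```

View pics/top0b.png

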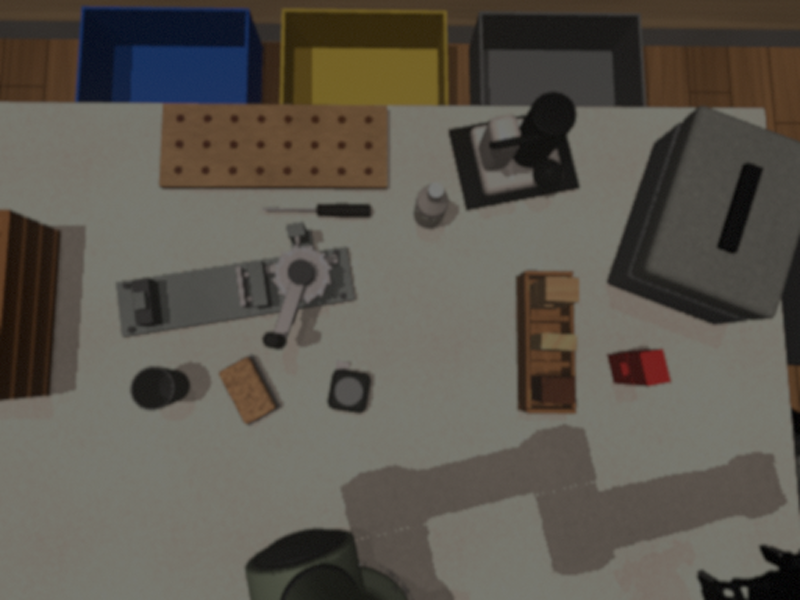

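View pics/scene0b.png

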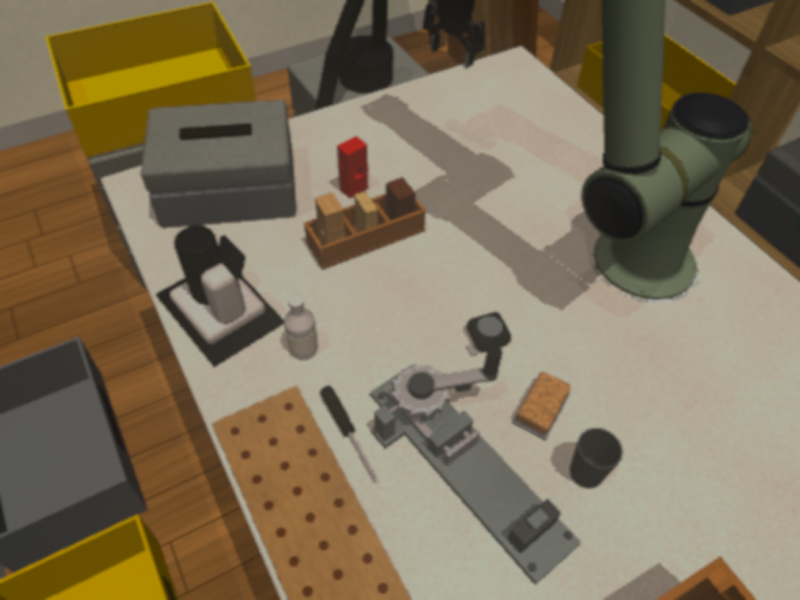

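The top view shows the crate at about (548,340) in the enlarged picture, with the block in the far pocket (555,290). The red look-alike stands at (640,367). The clamp runs from the stop (145,302) to the wheel (300,272), with the lever grip at (274,340). Both views agree on the block at about (0.581, -0.344).

The plan is to grip the block across its 55 mm with the tool tilted 45° outward. Turning the tool half a turn about its own axis then lays the block flat.

```bash
python3 - <<'E'
from h import *
np.set_printoptions(precision=3,suppress=True)
d=np.array([1,0,-1])/2**.5
o=r.observe(); R0=R.from_rotvec(o["orientation"])
T=R.from_matrix(np.c_[np.cross([0,-1,0],d),[0,-1,0],d])
tcp=np.array([.573,-.343,.116])+.019*d
print((R0.inv()*T).as_rotvec(), tool(tcp-.14*d), tool([.187,-.516,.33]), r.camera_info("wrist"))
E
```

```text
[-0.137  0.777  0.33 ] [ 0.341 -0.061  0.009] [-0.    -0.001 -0.119] {'fx': 343.55844691384317, 'fy': 343.55844691384317, 'cx': 257.1310503893834, 'cy': 190.55906755285366, 'tool_from_camera': array([[ 0.001, -0.959, -0.283,  0.072],
       [ 1.   ,  0.001,  0.001,  0.002],
       [-0.   , -0.283,  0.959, -0.162],
       [ 0.   ,  0.   ,  0.   ,  1.   ]])}
```

The rows are not in the units I measure in: turns go in shares of pi/2 rad. I convert before sending: -0.03 rad / 1.5708 = -0.0191.

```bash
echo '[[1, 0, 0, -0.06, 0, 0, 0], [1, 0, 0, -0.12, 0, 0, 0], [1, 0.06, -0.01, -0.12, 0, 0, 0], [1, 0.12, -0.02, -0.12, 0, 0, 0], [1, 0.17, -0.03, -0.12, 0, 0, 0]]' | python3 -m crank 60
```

```text
refused: ROWS must be one flat list, 7 numbers to a row, no inner brackets. Nothing was moved.
```

Nothing moved. I misread the format; it is one flat list, 7 numbers to a row, no inner brackets. Resending.

```bash
echo '[1, 0, 0, -0.06, 0, 0, 0, 1, 0, 0, -0.12, 0, 0, 0, 1, 0.06, -0.01, -0.12, 0, 0, 0, 1, 0.12, -0.02, -0.12, 0, 0, 0, 1, 0.17, -0.03, -0.12, 0, 0, 0]' | python3 -m crank 60
echo '[1, 0.06, -0.01, 0.03, -0.0191, 0.0987, 0.042, 1, 0.12, -0.02, 0.06, -0.035, 0.1974, 0.084, 1, 0.171, -0.031, 0.1, -0.0522, 0.2967, 0.1261, 1, 0.171, -0.031, 0.129, -0.07, 0.3947, 0.1681, 1, 0.171, -0.031, 0.129, -0.0872, 0.4947, 0.2101]' | python3 -m crank
echo '[1, 0, 0, 0, 0, 0, 0, 1, 0, 0, 0, 0, 0, 0]' | python3 -m crank
python3 - <<'E'
from h import *
np.set_printoptions(precision=3,suppress=True)
print(r.observe()["qpos"])
C=cam("wrist"); im=r.grab_frame("wrist"); cv2.imwrite("pics/w1.png",im[:,:,::-1])
for k in("block","offcut_b"): print(k,[(d["confidence"],np.round(d["position"])) for d in r.tip_of("wrist",k)])
for dy in(-.0275,.0275):
  for dx in(-.02,.02): print(dx,dy,pix(C,[.581+dx,-.343+dy,.138]))
E
```

```text
time: 1.92
position: [0.3386, -0.4299, 0.331]
orientation: [3.094, 0.544, 0.001]
contact_force: [0.0, -1.0, -0.3]
grip_width: 0.997
gripper_force: 0.0
time: 2.55
position: [0.4869, -0.3408, 0.1997]
orientation: [-2.898, 0.003, -1.205]
contact_force: [-0.6, -1.4, -0.7]
grip_width: 1.0
gripper_force: 0.0
time: 2.8
position: [0.4881, -0.3454, 0.2034]
orientation: [2.9, 0.002, 1.2]
contact_force: [-0.3, -0.2, 0.8]
grip_width: 0.999
gripper_force: 0.0
[-1.098  0.148 -0.761  0.233  0.679  2.196]
block [(0.82, array([245., 204.]))]
offcut_b [(0.83, array([250., 303.]))]
-0.02 -0.0275 [287.184 177.56 ]
0.02 -0.0275 [285.221 136.338]
-0.02 0.0275 [216.58 177.37]
0.02 0.0275 [219.323 136.137]
```

View pics/w1.png

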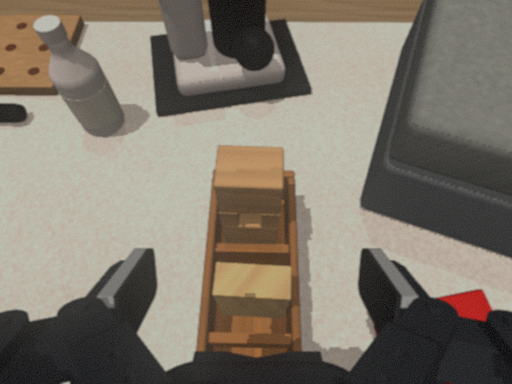

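The picture shows the block's top face at columns 216–284, rows 147–182, about 7 mm nearer than I estimated (x ≈ 0.574). The gripper is centred on it.

```bash
echo '[1, -0.004, -0.001, 0.05, 0, 0, 0, 1, -0.0045, -0.001, 0.09, 0, 0, 0, 1, -0.0045, -0.001, 0.12, 0, 0, 0, 1, -0.0045, -0.001, 0.139, 0, 0, 0, 1, -0.0045, -0.001, 0.139, 0, 0, 0]' | python3 -m crank 60
echo '[0, 0, 0, 0, 0, 0, 0, 0, 0, 0, 0, 0, 0, 0, 0, 0, 0, 0, 0, 0, 0, 0, 0, 0, 0, 0, 0, 0]' | python3 -m crank 80
```

```text
time: 3.58
position: [0.5838, -0.3425, 0.0999]
orientation: [-2.903, -0.003, -1.201]
contact_force: [0.2, 0.2, 0.6]
grip_width: 1.0
gripper_force: 0.0
time: 4.08
position: [0.5829, -0.343, 0.1018]
orientation: [2.9, 0.001, 1.205]
contact_force: [-2.2, 1.4, 6.0]
grip_width: 0.626
gripper_force: 83.8
```

Converted, -0.9 rad / 1.5708 = -0.573.

```bash
echo '[0, 0.02, 0, -0.02, 0, 0, 0, 0, 0.045, 0, -0.045, 0, 0, 0, 0, 0.075, 0, -0.075, 0, 0, 0, 0, 0.095, 0, -0.095, 0, 0, 0, 0, 0.095, 0, -0.095, 0, 0, 0]' | python3 -m crank
echo '[0, -0.01, -0.045, -0.01, 0, 0, 0, 0, -0.022, -0.095, -0.022, 0, 0, 0, 0, -0.034, -0.15, -0.034, 0, 0, 0, 0, -0.045, -0.19, -0.045, 0, 0, 0, 0, -0.045, -0.207, -0.045, 0, 0, 0]' | python3 -m crank
for i in 1 2 3; do echo '[0, 0, 0, 0, 0, 0, -0.1146, 0, 0, 0, 0, 0, 0, -0.2292, 0, 0, 0, 0, 0, 0, -0.3438, 0, 0, 0, 0, 0, 0, -0.4584, 0, 0, 0, 0, 0, 0, -0.573]' | python3 -m crank; done
echo '[0, 0, 0, 0, 0, 0, -0.1146, 0, 0, 0, 0, 0, 0, -0.2292, 0, 0, 0, 0, 0, 0, -0.2811, 0, 0, 0, 0, 0, 0, -0.2811]' | python3 -m crank
python3 - <<'E'
from h import *
np.set_printoptions(precision=3,suppress=True)
o=r.observe();print(o["qpos"],o["grip_width"]); print(R.from_rotvec(o["orientation"]).as_matrix())
im=r.grab_frame("scene"); cv2.imwrite("pics/s2.png",im[60:300,100:420,::-1])
E
```

```text
time: 4.7
position: [0.5826, -0.344, 0.2368]
orientation: [2.897, 0.0, 1.202]
contact_force: [-0.3, -0.2, -3.1]
grip_width: 0.627
gripper_force: 85.1
time: 5.32
position: [0.5155, -0.1322, 0.2306]
orientation: [-2.904, 0.002, -1.193]
contact_force: [0.4, -1.0, -1.3]
grip_width: 0.629
gripper_force: 85.3
time: 5.95
position: [0.5171, -0.1348, 0.2314]
orientation: [2.369, 1.15, 0.975]
contact_force: [0.3, -0.7, -2.2]
grip_width: 0.626
gripper_force: 85.5
time: 6.58
position: [0.5171, -0.1348, 0.2314]
orientation: [1.524, 1.927, 0.627]
contact_force: [-0.6, -0.6, -2.1]
grip_width: 0.622
gripper_force: 85.5
time: 7.2
position: [0.5171, -0.1348, 0.2314]
orientation: [0.515, 2.315, 0.212]
contact_force: [0.1, -0.1, -2.9]
grip_width: 0.626
gripper_force: 85.4
time: 7.7
position: [0.5174, -0.1349, 0.2319]
orientation: [0.004, 2.36, 0.002]
contact_force: [0.3, -0.5, -2.4]
grip_width: 0.622
gripper_force: 85.4
[-0.67  -0.146 -1.006  0.05   0.453 -0.509] 0.6216698822330504
[[-0.71   0.002  0.704]
 [ 0.003  1.     0.   ]
 [-0.704  0.002 -0.71 ]]
```

View pics/s2.png

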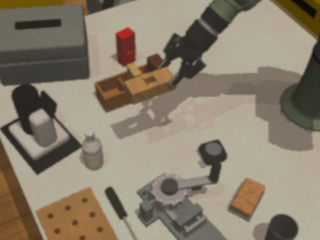

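The block is now held level, eye up, over the strip (about 145,90 in the crop). Lowering it.

```bash
echo '[0, 0.04, 0, 0.04, 0, 0, 0, 0, 0.08, 0, 0.08, 0, 0, 0, 0, 0.115, 0, 0.115, 0, 0, 0, 0, 0.14, 0, 0.14, 0, 0, 0, 0, 0.145, 0, 0.145, 0, 0, 0]' | python3 -m crank
echo '[0, 0.002, 0, 0.002, 0, 0, 0, 0, 0.004, 0, 0.004, 0, 0, 0, 0, 0.006, 0, 0.006, 0, 0, 0, 0, 0.006, 0, 0.006, 0, 0, 0]' | python3 -m crank
```

```text
time: 8.38
position: [0.5167, -0.1342, 0.0256]
orientation: [0.004, 2.363, 0.005]
contact_force: [0.3, 0.2, -3.0]
grip_width: 0.624
gripper_force: 85.3
time: 8.88
position: [0.5193, -0.136, 0.0219]
orientation: [-0.0, 2.355, -0.002]
contact_force: [-0.4, 0.1, -2.1]
grip_width: 0.623
gripper_force: 85.3
```

```bash
for i in 1 2; do echo '[0, 0.001, 0, 0.001, 0, 0, 0, 0, 0.002, 0, 0.002, 0, 0, 0, 0, 0.002, 0, 0.002, 0, 0, 0]' | python3 -m crank | egrep 'pos|contact'; done
```

```text
position: [0.5187, -0.1355, 0.018]
contact_force: [-0.3, -0.6, -2.4]
position: [0.5187, -0.1355, 0.0151]
contact_force: [-0.9, 0.0, -1.3]
```

```bash
for i in 1 2; do echo '[0, 0.001, 0, 0.001, 0, 0, 0, 0, 0.001, 0, 0.001, 0, 0, 0]' | python3 -m crank | egrep 'pos|contact'; done
```

```text
position: [0.5187, -0.1356, 0.0137]
contact_force: [-0.5, 0.0, -2.5]
position: [0.5188, -0.1356, 0.0124]
contact_force: [-0.4, -0.8, -2.2]
```

```bash
for i in 1 2; do echo '[0, 0.001, 0, 0.001, 0, 0, 0, 0, 0.001, 0, 0.001, 0, 0, 0]' | python3 -m crank | egrep 'pos|contact'; done
```

```text
position: [0.5191, -0.1356, 0.0118]
contact_force: [-3.7, 0.2, 5.0]
position: [0.5192, -0.1355, 0.0116]
contact_force: [-11.8, 2.6, 20.2]
```

Converted, 0.15 rad / 1.5708 = 0.0955.

```bash
echo '[0, -0.001, 0, -0.001, 0, 0, 0, 1, -0.001, 0, -0.001, 0, 0, 0, 1, -0.001, 0, -0.001, 0, 0, 0, 1, -0.001, 0, -0.001, 0, 0, 0, 1, -0.001, 0, -0.01, 0, 0, 0]' | python3 -m crank | egrep 'time|pos|grip|contact'
echo '[1, 0, 0, -0.02, 0, 0, 0, 1, 0, 0, -0.06, 0, 0, 0, 1, 0, 0, -0.11, 0, 0, 0, 1, -0.06, 0, -0.11, 0, 0, 0, 1, -0.1, 0, -0.11, 0, 0.0955, 0]' | python3 -m crank
echo '[1, -0.03, 0, -0.003, 0, 0.1019, 0, 1, -0.063, 0, -0.007, 0, 0.2037, 0, 1, -0.063, 0, -0.007, 0, 0.3183, 0, 1, -0.063, 0, -0.007, 0, 0.4043, 0, 1, -0.063, 0, -0.007, 0, 0.4043, 0]' | python3 -m crank
python3 - <<'E'
from h import *
np.set_printoptions(precision=3,suppress=True)
o=r.observe();print(o["qpos"]); print(R.from_rotvec(o["orientation"]).as_matrix())
C=cam("wrist"); im=r.grab_frame("wrist"); cv2.imwrite("pics/w2.png",im[:,:,::-1])
print([(d["confidence"],d["position"],at(C,d["position"],.02)) for d in r.tip_of("wrist","block")])
im=r.grab_frame("top"); C=cam("top"); cv2.imwrite("pics/t2.png",im[:,:,::-1])
print([(d["confidence"],d["position"],at(C,d["position"],.02)) for d in r.tip_of("top","block")])
E
```

```text
time: 11.25
position: [0.5123, -0.1354, 0.0172]
contact_force: [-0.6, -0.1, 0.5]
grip_width: 0.997
gripper_force: 0.0
time: 11.88
position: [0.4972, -0.1377, 0.1568]
orientation: [0.009, 2.474, 0.0]
contact_force: [1.4, -2.1, -1.1]
grip_width: 1.001
gripper_force: 0.0
time: 12.5
position: [0.5465, -0.1372, 0.1999]
orientation: [-0.001, 3.108, 0.006]
contact_force: [0.1, 0.5, -0.0]
grip_width: 1.001
gripper_force: 0.0
[-0.387  0.333 -0.212  0.996  0.017 -0.387]
[[-0.999 -0.001  0.034]
 [-0.     1.     0.004]
 [-0.034  0.004 -0.999]]
[]
[(0.74, [407.3, 233.2], array([ 0.45 , -0.511,  0.02 ])), (0.26, [174.5, 214.1], array([0.505, 0.141, 0.02 ]))]
```

View pics/w2.png

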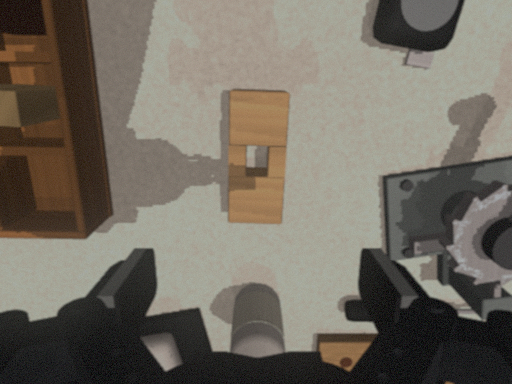

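The block lies flat with its eye up. Its top-face corners are at (230,90), (288,92), (283,222) and (228,222), with the eye at (258,159). Next I compute its pose.

```bash
python3 - <<'E'
from h import *
np.set_printoptions(precision=4,suppress=True)
C=cam("wrist"); im=cv2.imread("pics/w2.png")
hsv=cv2.cvtColor(im,cv2.COLOR_BGR2HSV); m=((hsv[:,:,0]>8)&(hsv[:,:,0]<25)&(hsv[:,:,1]>90)&(hsv[:,:,2]>100)).astype(np.uint8); m[:, :215]=0;m[:,300:]=0;m[:80]=0;m[235:]=0
m=cv2.morphologyEx(m,cv2.MORPH_CLOSE,np.ones((9,9)))
c=max(cv2.findContours(m,0,2)[0],key=cv2.contourArea)
P=np.array([at(C,p[0],.04)[:2] for p in c]); rc=cv2.minAreaRect((P*1000).astype(np.float32)); print(rc)
Q=[at(C,p,.04)[:2] for p in[(230,90),(288,92),(283,222),(228,222)]]; print(np.array(Q),np.mean(Q,0), at(C,(258,157),.04))
print(r.observe()["position"])
E
```

```text
((542.5386352539062, -139.09014892578125), (54.2140007019043, 128.59197998046875), 87.9811019897461)
[[ 0.4781 -0.1626]
 [ 0.4799 -0.1106]
 [ 0.6066 -0.1122]
 [ 0.6064 -0.1679]] [ 0.5427 -0.1383] [ 0.5393 -0.1375  0.04  ]
[ 0.5433 -0.1372  0.2009]
```

```bash
echo '[1, 0.001, -0.0015, 0.06, 0, 0, 0, 1, 0.001, -0.0015, 0.12, 0, 0, 0, 1, 0.001, -0.0015, 0.165, 0, 0, 0, 1, 0.001, -0.0015, 0.185, 0, 0, 0, 1, 0.001, -0.0015, 0.19, 0, 0, 0]' | python3 -m crank 60
echo '[0, 0, 0, 0, 0, 0, 0, 0, 0, 0, 0, 0, 0, 0, 0, 0, 0, 0, 0, 0, 0, 0, 0, 0, 0, 0, 0, 0]' | python3 -m crank
echo '[0, 0, 0, -0.03, 0, 0, 0, 0, 0, 0, -0.08, 0, 0, 0, 0, 0, 0, -0.13, 0, 0, 0, 0, 0, 0, -0.18, 0, 0, 0, 0, 0, 0, -0.21, 0, 0, 0]' | python3 -m crank
python3 - <<'E'
from h import *
np.set_printoptions(precision=4,suppress=True)
o=r.observe();print(o["qpos"],o["position"]); print(R.from_rotvec(o["orientation"]).as_matrix())
im=r.grab_frame("top"); C=cam("top"); cv2.imwrite("pics/t3.png",cv2.resize(im[130:240,60:250,::-1],None,fx=4,fy=4,interpolation=cv2.INTER_CUBIC))
for k,z in[("stop_face",.0375),("stop",.015),("face_front",.036),("jaw",0),("clamp",0),("wheel",0),("lever_grip",.135)]:
  print(k,[(round(d["confidence"],2),d["position"],at(C,d["position"],z)[:2]) for d in r.tip_of("top",k)[:2]])
E
```

```text
time: 13.32
position: [0.5485, -0.1382, 0.0108]
orientation: [0.003, 3.107, 0.005]
contact_force: [0.4, 0.4, -0.2]
grip_width: 0.997
gripper_force: 0.0
time: 13.82
position: [0.5516, -0.1388, 0.0137]
orientation: [0.002, 3.103, 0.003]
contact_force: [-3.5, 1.5, 9.5]
grip_width: 0.607
gripper_force: 60.9
time: 14.45
position: [0.5441, -0.1394, 0.225]
orientation: [0.001, 3.102, 0.001]
contact_force: [-0.0, -0.3, -2.5]
grip_width: 0.604
gripper_force: 63.3
[-0.3915  0.3079 -0.182   1.0442  0.0161 -0.3903] [ 0.5441 -0.1394  0.225 ]
[[-0.9992  0.0009  0.04  ]
 [ 0.0009  1.      0.0009]
 [-0.04    0.001  -0.9992]]
stop_face [(0.88, [99.6, 192.7], array([0.5636, 0.3429]))]
stop [(0.73, [99.4, 192.0], array([0.5681, 0.3528])), (0.68, [157.7, 183.3], array([0.5926, 0.1911]))]
face_front [(0.45, [152.0, 181.4], array([0.595 , 0.2018]))]
jaw [(0.9, [158.4, 187.2], array([0.5835, 0.1925]))]
clamp [(0.85, [155.3, 186.2], array([0.5863, 0.2014]))]
wheel [(0.65, [197.4, 181.3], array([0.6005, 0.0815]))]
lever_grip [(0.62, [177.1, 215.0], array([0.4972, 0.1124]))]
```

View pics/t3.png

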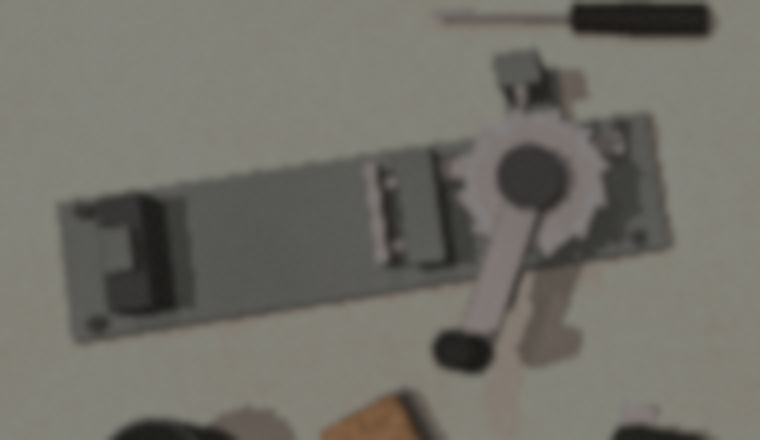

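The crop shows the plate corners at (58,204), (78,343), (672,245) and (652,113). The sprung face's front edge runs from (365,165) to (378,265), and the stop's dark front side is at columns 130–175. I'll fit the clamp frame from these.

```bash
python3 - <<'E'
from h import *
np.set_printoptions(precision=4,suppress=True)
C=cam("top"); w=lambda p,z: at(C,(p[0]/4+60-.4,p[1]/4+130-.4),z)[:2]
c=np.array([w(p,.015) for p in[(58,204),(78,343),(672,245),(652,113)]]); print(c)
print("len",np.linalg.norm(c[0]-c[3]),np.linalg.norm(c[1]-c[2]),"wid",np.linalg.norm(c[0]-c[1]),np.linalg.norm(c[2]-c[3]))
u=(c[0]-c[3])+(c[1]-c[2]); u/=np.linalg.norm(u); v=np.array([u[1],-u[0]]); ctr=c.mean(0)
print("u",u,"yaw",np.degrees(np.arctan2(u[1],u[0])),"ctr",ctr)
def loc(p): return (p-ctr)@u,(p-ctr)@v
for k,p,z in[("face",(365,165),.055),("face",(378,265),.055),("stoptop l",(130,197),.06),("stoptop mid",(150,197),.06),("r",(172,310),.015),("r",(155,200),.015),("wheelhub",(533,178),.1),("grip",(465,350),.16)]:
    q=w(p,z); print(k,q,loc(q))
g=cv2.cvtColor(cv2.imread("pics/t3.png"),cv2.COLOR_BGR2GRAY)
for a in(225,275): print(g[a,60:200:5])
for k,p in[("stop_face",(.5636,.3429)),("face",(.595,.2018)),("clamp",(.5863,.2014)),("wheel",(.6005,.0815))]: print(k,loc(np.array(p)))
E
```

```text
[[ 0.6004  0.4245]
 [ 0.5029  0.4056]
 [ 0.571  -0.0059]
 [ 0.666   0.0087]]
len 0.4209774806266087 0.4171170531881578 wid 0.09932794846918988 0.09614503720085796
u [-0.1595  0.9872] yaw 99.17609312923689 ctr [0.5851 0.2082]
face [0.6212 0.2007] (np.float64(-0.013144166135438564), np.float64(0.034449807715569))
face [0.5529 0.1901] (np.float64(-0.012789186617418912), np.float64(-0.03466497228717182))
stoptop l [0.5985 0.3554] (np.float64(0.14311998508779128), np.float64(0.036692486135986586))
stoptop mid [0.5985 0.3421] (np.float64(0.13001546558802407), np.float64(0.03457292234501056))
r [0.5257 0.342 ] (np.float64(0.14155195085862693), np.float64(-0.0372656702185253))
r [0.6032 0.3573] (np.float64(0.14427933994851444), np.float64(0.04170170615801838))
wheelhub [0.6047 0.0805] (np.float64(-0.12924934821674333), np.float64(-0.0009618368763540066))
grip [0.491  0.1106] (np.float64(-0.08140554079785911), np.float64(-0.10840028492033871))
[105  88  88  87  86  85  84  76  65  58  58  60  64  65  54  50  45  33
  31  28  30  39  56  61  60  70  85  88]
[124 104  88  87  89  88  88  89  83  70  59  56  52  51  50  49  51  46
  36  27  28  30  36  51  59  60  62  75]
stop_face (np.float64(0.13638024194428588), np.float64(0.0002965608446928873))
face (np.float64(-0.007921421486083977), np.float64(0.008793615112393405))
clamp (np.float64(-0.006928919839871266), np.float64(0.00014116225310177797))
wheel (np.float64(-0.12755901025219135), np.float64(-0.004960924292173248))
```

The fit holds together: 419 × 98 mm plate, wheel 115 mm behind the face, gap about 153 mm, axis yaw 99.2°. Moving over the bed.

Converted, -0.865 rad / 1.5708 = -0.5507.

```bash
echo '[0, -0.003, 0.042, 0, -0.0045, 0, -0.1101, 0, -0.006, 0.084, 0, -0.0089, 0, -0.2203, 0, -0.009, 0.126, 0, -0.0134, 0, -0.3304, 0, -0.012, 0.168, 0, -0.0178, 0.0006, -0.4405, 0, -0.0145, 0.21, 0.001, -0.0223, 0.0006, -0.5507]' | python3 -m crank | egrep 'time|pos|grip'
cat > go.py <<'E'
from h import *
import sys
np.set_printoptions(precision=4,suppress=True)
yaw,x,y,z=map(float,sys.argv[1:]) # wanted yaw(deg) of tool x, position
o=r.observe(); M=R.from_rotvec(o["orientation"]); X=M.as_matrix()[:,0]
dy=(np.radians(yaw)-np.arctan2(X[1],X[0])+np.pi)%(2*np.pi)-np.pi
print(tool([x,y,z]), M.inv().apply([0,0,dy]), o["qpos"])
E
python3 go.py -80.8 .5737 .2793 .215
```

```text
time: 15.48
position: [0.5575, 0.0723, 0.2199]
grip_width: 0.605
gripper_force: 63.4
[-0.1684  0.121   0.0121] [-0.0321  0.0064 -0.8607] [-0.0219  0.3257 -0.1697  1.0577  0.0337 -0.8918]
```

Converted, -0.861 rad / 1.5708 = -0.5481.

```bash
echo '[0, -0.034, 0.024, 0.002, -0.0038, 0.0006, -0.1095, 0, -0.068, 0.048, 0.004, -0.0083, 0.0019, -0.219, 0, -0.102, 0.072, 0.007, -0.0127, 0.0025, -0.3285, 0, -0.136, 0.097, 0.01, -0.0166, 0.0032, -0.4393, 0, -0.168, 0.121, 0.012, -0.0204, 0.0038, -0.5481]' | python3 -m crank | egrep 'time|pos|grip'
echo '[0, 0, 0, 0, 0, 0, 0, 0, 0, 0, 0, 0, 0, 0]' | python3 -m crank  | egrep 'time|pos|grip'
python3 go.py -80.8 .5737 .2793 .05
python3 - <<'E'
from h import *
print(R.from_rotvec(r.observe()["orientation"]).as_matrix().round(4))
E
```

```text
time: 16.1
position: [0.5745, 0.2788, 0.2146]
grip_width: 0.604
gripper_force: 63.4
time: 16.35
position: [0.5745, 0.2772, 0.215]
grip_width: 0.606
gripper_force: 63.4
[ 0.0038 -0.0008  0.165 ] [-0.0002  0.     -0.0058] [ 0.315   0.4883  0.0654  1.1496  0.0371 -1.4108]
[[ 0.154  -0.988  -0.0131]
 [-0.9874 -0.1544  0.0347]
 [-0.0363  0.0076 -0.9993]]
```

```bash
echo '[0, 0.004, -0.001, 0.05, 0, 0, 0, 0, 0.004, -0.001, 0.1, 0, 0, 0, 0, 0.004, -0.001, 0.115, 0, 0, 0, 0, 0.004, -0.001, 0.12, 0, 0, 0]' | python3 -m crank | egrep 'time|pos|grip|contact'
python3 - <<'E'
from h import *
im=r.grab_frame("top"); a=cv2.resize(im[130:240,60:250,::-1],None,fx=4,fy=4,interpolation=cv2.INTER_CUBIC)
im=r.grab_frame("wrist")[:,:,::-1]; cv2.imwrite("pics/w3.png",im)
C=cam("top"); cv2.imwrite("pics/m3.png",cv2.vconcat([cv2.resize(a,(512,296)),cv2.resize(im,(400,300)) if 0 else cv2.copyMakeBorder(cv2.resize(im,(400,300)),0,0,0,112,0)]))
E
```

```text
time: 16.85
position: [0.5754, 0.2773, 0.0962]
contact_force: [0.5, -0.1, -1.5]
grip_width: 0.604
gripper_force: 63.7
```

View pics/m3.png

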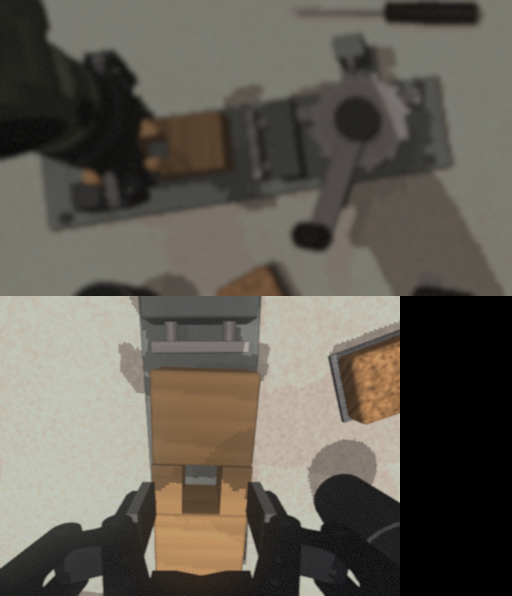

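The wrist view shows the block's jaw-side end at row 370 (montage) and the sprung face's front edge at about row 352, both parallel. I'll check the gap numerically.

```bash
python3 - <<'E'
from h import *
np.set_printoptions(precision=4,suppress=True)
C=cam("wrist"); u=np.array([-.1595,.9872]); v=np.array([u[1],-u[0]]); ctr=np.array([.5851,.2082])
f=lambda c,rw,z:(lambda p:((p-ctr)@u,(p-ctr)@v))(at(C,(c*1.28,(rw-296)*1.28),z)[:2])
z=r.observe()["position"][2]-.0137+.04
print("end L,R",f(150,372,z),f(258,369,z)); print("face",f(150,352,.055),f(249,350,.055))
print("bed edges",f(147,400,.015),f(262,360,.015))
E
```

```text
end L,R (np.float64(-0.00143262730836642), np.float64(0.027016428770435443)) (np.float64(-0.002570006004736582), np.float64(-0.02455894310143382))
face (np.float64(-0.011237875646391247), np.float64(0.03845768304939736)) (np.float64(-0.012264188706384453), np.float64(-0.031780371295529936))
bed edges (np.float64(0.029046293773011125), np.float64(0.0507647488413519)) (np.float64(-0.004760264403053055), np.float64(-0.0503351242575338))
```

```bash
echo '[0, 0, 0, 0.03, 0, 0, 0, 0, 0, 0, 0.05, 0, 0, 0, 0, 0, 0, 0.06, 0, 0, 0, 0, 0, 0, 0.063, 0, 0, 0, 0, 0, 0, 0.063, 0, 0, 0]' | python3 -m crank | egrep 'time|pos|grip|contact'
for i in 1 2 3; do echo '[0, 0, 0, 0.001, 0, 0, 0, 0, 0, 0, 0.001, 0, 0, 0]' | python3 -m crank | egrep 'pos|contact'; done
```

```text
time: 17.58
position: [0.5755, 0.2806, 0.0344]
contact_force: [-0.4, 0.1, -2.3]
grip_width: 0.607
gripper_force: 63.7
position: [0.575, 0.2805, 0.0328]
contact_force: [0.2, 0.2, -1.6]
position: [0.5746, 0.2804, 0.0313]
contact_force: [-0.1, -0.3, -2.6]
position: [0.5746, 0.2805, 0.0302]
contact_force: [0.2, -0.4, -2.6]
```

```bash
for i in 1 2; do echo '[0, 0, 0, 0.001, 0, 0, 0, 0, 0, 0, 0.001, 0, 0, 0]' | python3 -m crank | egrep 'pos|contact'; done
```

```text
position: [0.5746, 0.2805, 0.0292]
contact_force: [0.3, 0.2, -2.6]
position: [0.5747, 0.2806, 0.0288]
contact_force: [-2.0, -0.6, 3.0]
```

The rows are not in the units I measure in: turns go in shares of pi/2 rad. I convert before sending: 0.36 rad / 1.5708 = 0.2292.

```bash
echo '[0.9, 0, 0, 0, 0, 0, 0, 0.9, 0, 0, 0, 0, 0, 0, 0.9, 0, 0, 0, 0, 0, 0, 0.9, 0, 0, -0.01, 0, 0, 0, 0.9, 0, 0, -0.04, 0, 0, 0]' | python3 -m crank 25| egrep 'time|pos|grip|contact'
echo '[1, 0, 0, -0.05, 0, 0, 0, 1, 0, 0, -0.1, 0, 0, 0, 1, 0, 0, -0.16, 0, 0, 0, 1, 0, 0, -0.18, 0, 0, 0.1146, 1, 0, 0, -0.18, 0, 0, 0.2292]' | python3 -m crank| egrep 'time|pos|grip|contact'
python3 go.py 189.2 .489 .11 .24
python3 - <<'E'
from h import *
im=r.grab_frame("wrist")[:,:,::-1]; cv2.imwrite("pics/w4.png",im)
E
```

```text
time: 19.45
position: [0.5737, 0.2786, 0.0676]
contact_force: [0.3, -0.3, -0.1]
grip_width: 0.901
gripper_force: 0.0
time: 20.08
position: [0.5786, 0.273, 0.2521]
contact_force: [0.1, -0.4, -0.0]
grip_width: 1.0
gripper_force: 0.0
[0.1785 0.0534 0.0064] [ 0.043  -0.0157  1.1986] [ 0.3064  0.4695  0.1291  1.2242  0.0376 -1.0538]
```

View pics/w4.png

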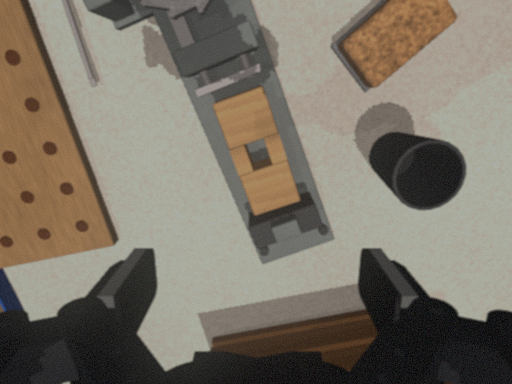

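The block lies on the bed, eye up, between the face (row ~80) and the stop (row ~215), with small gaps on both sides. Now to the lever.

Converted, 0.9 rad / 1.5708 = 0.573.

```bash
echo '[1, 0.03, 0.01, 0, 0.0045, -0.0019, 0.1146, 1, 0.06, 0.02, 0, 0.0083, -0.0032, 0.2292, 1, 0.09, 0.03, 0, 0.0127, -0.0045, 0.3438, 1, 0.12, 0.037, 0, 0.0166, -0.0057, 0.4584, 1, 0.15, 0.045, 0.003, 0.0204, -0.0076, 0.573]' | python3 -m crank| egrep 'time|pos'
python3 go.py 189.2 .489 .11 .24
```

```text
time: 20.75
position: [0.502, 0.1342, 0.2415]
[ 0.0225 -0.0159  0.0006] [ 0.0093 -0.0042  0.3015] [ 0.1041  0.2287 -0.246   1.072   0.0238 -0.358 ]
```

Converted, 0.3 rad / 1.5708 = 0.191.

```bash
echo '[1, 0.011, -0.008, 0, 0.0032, -0.0013, 0.0955, 1, 0.0225, -0.016, 0, 0.0057, -0.0025, 0.191, 1, 0.0225, -0.016, 0, 0.0057, -0.0025, 0.191, 1, 0.0225, -0.016, 0, 0.0057, -0.0025, 0.191]' | python3 -m crank| egrep 'time|pos'
python3 - <<'E'
from h import *
np.set_printoptions(precision=4,suppress=True)
C=cam("wrist"); im=r.grab_frame("wrist")[:,:,::-1]; cv2.imwrite("pics/w5.png",im)
for k,z in[("lever_grip",.135),("wheel",0),("face_front",.036)]: print(k,[(round(d["confidence"],2),d["position"],at(C,d["position"],z)) for d in r.tip_of("wrist",k)[:2]])
print(r.observe()["position"],R.from_rotvec(r.observe()["orientation"]).as_matrix())
E
```

```text
time: 21.25
position: [0.4899, 0.111, 0.2404]
lever_grip [(0.85, [267.9, 182.9], array([0.4922, 0.1201, 0.135 ]))]
wheel [(0.66, [219.9, 233.6], array([0.6078, 0.0848, 0.    ]))]
face_front [(0.57, [315.6, 247.5], array([0.59  , 0.1995, 0.036 ]))]
[0.4898 0.1111 0.2401] [[-0.9857 -0.1666  0.0271]
 [-0.1661  0.9859  0.0191]
 [-0.0299  0.0143 -0.9995]]
```

View pics/w5.png

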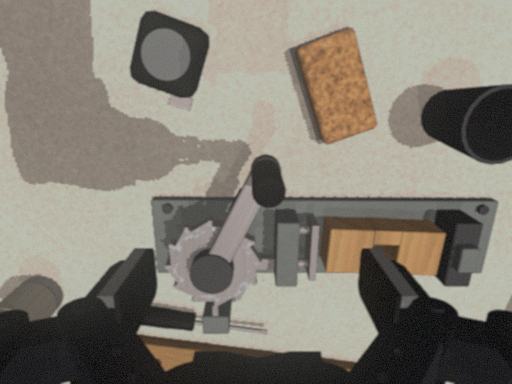

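The view shows the grip top at (266,167), the wheel at (213,268), the sprung face at (314,250) and the stop at (450,240). The grip is at about (0.492, 0.120), 120 mm from the axis as it should be, so the lever is at about 0.11. Pinching it now.

```bash
echo '[1, 0.001, 0.006, 0.03, 0, 0, 0, 1, 0.001, 0.006, 0.07, 0, 0, 0, 1, 0.001, 0.006, 0.1, 0, 0, 0, 1, 0.001, 0.006, 0.118, 0, 0, 0, 1, 0.001, 0.006, 0.122, 0, 0, 0]' | python3 -m crank 25| egrep 'time|pos|contact'
echo '[0, 0, 0, 0, 0, 0, 0, 0, 0, 0, 0, 0, 0, 0, 0, 0, 0, 0, 0, 0, 0, 0, 0, 0, 0, 0, 0, 0, 0, 0, 0, 0, 0, 0, 0]' | python3 -m crank 25
cat > arc.py <<'E'
from h import *
import sys
np.set_printoptions(precision=4,suppress=True)
A=np.array([.606,.081])
o=r.observe(); p=o["position"]; M=R.from_rotvec(o["orientation"]).as_matrix()
g=p[:2]-A-0.019*M[:2,2]; L=.6+(np.arctan2(g[1],g[0])%(2*np.pi)-np.radians(189.2)); print("lever",L,"rad",np.linalg.norm(g))
rad=.12
for l in map(float,sys.argv[1:]):
    a=np.radians(189.2)+l-.6; q=np.r_[A+rad*np.array([np.cos(a),np.sin(a)]),.118]; q[:2]+=.019*M[:2,2]
    print(l,M.T@(q-p))
E
python3 arc.py .3 .5 .7 .9 1.17
```

```text
time: 22.08
position: [0.49, 0.119, 0.117]
contact_force: [-0.4, -0.8, 1.0]
time: 22.7
position: [0.4911, 0.1187, 0.1191]
orientation: [-0.258, 3.101, 0.026]
contact_force: [-1.6, -0.3, 6.3]
grip_width: 0.296
gripper_force: 24.5
lever 0.12633448438594808 rad 0.12128033534022434
0.3 [ 0.0068 -0.0198  0.0006]
0.5 [ 0.0117 -0.0433  0.0001]
0.7 [ 0.0118 -0.0672 -0.0002]
0.9 [ 0.0072 -0.0908 -0.0004]
1.17 [-0.0063 -0.1201 -0.0004]
```

```bash
echo '[0, 0.0068, -0.02, 0, 0, 0, 0, 0, 0.0117, -0.043, 0, 0, 0, 0, 0, 0.0118, -0.067, 0, 0, 0, 0, 0, 0.0072, -0.091, 0, 0, 0, 0, 0, -0.0063, -0.12, 0, 0, 0, 0]' | python3 -m crank 25| egrep 'time|pos|contact|grip'
echo '[0, 0, 0, 0, 0, 0, 0, 0, 0, 0, 0, 0, 0, 0]' | python3 -m crank 25| egrep 'time|pos|contact|grip'
cat > jaw.py <<'E'
from h import *
import sys
np.set_printoptions(precision=4,suppress=True)
u=np.array([-.1595,.9872]); ctr=np.array([.5851,.2082])
for n in("top","wrist"):
    C=cam(n); im=r.grab_frame(n)[:,:,::-1]; cv2.imwrite(f"pics/{n}_{sys.argv[1]}.png",im)
    for k,z in[("face_front",.036),("jaw",0),("block",.035),("stop_face",.0375),("lever_grip",.135)]:
        print(n,k,[(round(d["confidence"],2),np.round(d["position"]),(lambda p:np.r_[(p-ctr)@u,p])(at(C,d["position"],z)[:2])) for d in r.tip_of(n,k)[:2]])
E
python3 jaw.py a; python3 arc.py .9 .7 .5 .3 .03
```

```text
time: 23.32
position: [0.5129, 0.0037, 0.1168]
contact_force: [-3.1, 3.1, 6.2]
grip_width: 0.295
gripper_force: 26.8
time: 23.58
position: [0.5147, 0.0028, 0.1167]
contact_force: [-6.1, 4.6, 6.4]
grip_width: 0.294
gripper_force: 27.1
top face_front [(0.57, array([151., 186.]), array([-0.0033,  0.5824,  0.2044]))]
top jaw [(0.75, array([156., 188.]), array([-0.0095,  0.5823,  0.1981])), (0.37, array([ 95., 193.]), array([0.1641, 0.5664, 0.3714]))]
top block [(0.79, array([405., 234.]), array([-0.6736,  0.4468, -0.4965])), (0.62, array([127., 185.]), array([0.0623, 0.5846, 0.2713]))]
top stop_face [(0.93, array([104., 192.]), array([0.1236, 0.5658, 0.3303]))]
top lever_grip [(0.5, array([203., 135.]), array([-0.1734,  0.6988,  0.0509]))]
wrist face_front [(0.97, array([482., 306.]), array([-0.0028,  0.5863,  0.2056]))]
wrist jaw [(0.7, array([454., 280.]), array([-0.0063,  0.5854,  0.2018])), (0.25, array([448., 281.]), array([-0.0122,  0.5871,  0.1961]))]
wrist block []
wrist stop_face []
wrist lever_grip [(0.68, array([257., 266.]), array([-0.1935,  0.5218,  0.0019])), (0.46, array([284.,  40.]), array([-0.1839,  0.4245, -0.004 ]))]
lever 1.1481828798617983 rad 0.12073578421736406
0.9 [ 0.0114  0.0275 -0.0011]
0.7 [ 0.016   0.051  -0.0008]
0.5 [ 0.0159  0.075  -0.0004]
0.3 [0.011  0.0985 0.0002]
0.03 [-0.0027  0.1277  0.001 ]
```

```bash
echo '[0, 0.0114, 0.027, 0, 0, 0, 0, 0, 0.016, 0.051, 0, 0, 0, 0, 0, 0.016, 0.075, 0, 0, 0, 0, 0, 0.011, 0.0985, 0, 0, 0, 0, 0, -0.0027, 0.1277, 0, 0, 0, 0]' | python3 -m crank 25| egrep 'time|pos|contact|grip'
echo '[0, 0, 0, 0, 0, 0, 0]' | python3 -m crank 25| egrep 'time|pos|contact|grip'
python3 jaw.py b; python3 arc.py .3 .5 .7 .9 1.17
```

```text
time: 24.8
position: [0.4961, 0.1255, 0.1171]
contact_force: [4.2, -6.0, -10.3]
grip_width: 0.293
gripper_force: 25.5
time: 24.92
position: [0.4973, 0.129, 0.1173]
contact_force: [0.2, 2.6, -10.1]
grip_width: 0.291
gripper_force: 26.8
top face_front [(0.36, array([152., 185.]), array([-0.0056,  0.5858,  0.2026]))]
top jaw [(0.76, array([156., 187.]), array([-0.0096,  0.5829,  0.1982]))]
top block [(0.67, array([408., 237.]), array([-0.6801,  0.4396, -0.5042])), (0.26, array([224., 248.]), array([-0.1763,  0.4129,  0.0018]))]
top stop_face []
top lever_grip [(0.81, array([172., 214.]), array([-0.0682,  0.5002,  0.1254]))]
wrist face_front []
wrist jaw [(0.75, array([320., 280.]), array([-0.0064,  0.5873,  0.2021])), (0.32, array([509., 115.]), array([0.1367, 0.4152, 0.3192]))]
wrist block [(0.9, array([412., 303.]), array([0.0646, 0.5759, 0.2722]))]
wrist stop_face [(0.93, array([501., 301.]), array([0.137 , 0.5609, 0.3431]))]
wrist lever_grip [(0.77, array([258., 248.]), array([-0.0666,  0.4954,  0.1262]))]
lever 0.03776417161172574 rad 0.11899424347351219
0.3 [ 0.0141 -0.0279 -0.0015]
0.5 [ 0.0189 -0.0513 -0.002 ]
0.7 [ 0.019  -0.0753 -0.0024]
0.9 [ 0.0144 -0.0988 -0.0026]
1.17 [ 0.0009 -0.1282 -0.0028]
```

View pics/wrist_b.png

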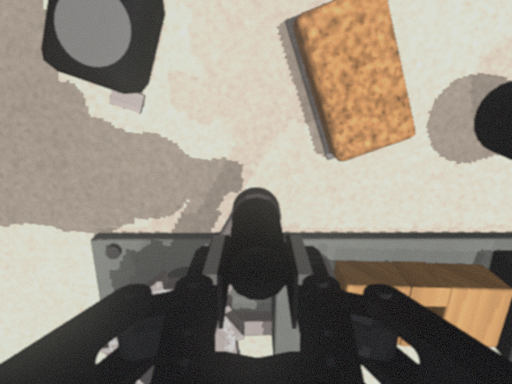

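```bash
echo '[0, 0.014, -0.028, -0.001, 0, 0, 0, 0, 0.019, -0.051, -0.001, 0, 0, 0, 0, 0.019, -0.075, -0.001, 0, 0, 0, 0, 0.0144, -0.099, -0.001, 0, 0, 0, 0, 0.001, -0.128, -0.001, 0, 0, 0]' | python3 -m crank 25| egrep 'time|pos|contact|grip'
echo '[0, 0, 0, 0, 0, 0, 0, 0, 0, 0, 0, 0, 0, 0]' | python3 -m crank 25| egrep 'time|pos|contact|grip'
python3 jaw.py c; python3 arc.py .9 .7 .5 .3 .03
```

```text
time: 26.15
position: [0.5134, 0.0021, 0.1178]
contact_force: [-8.5, 0.0, 3.7]
grip_width: 0.291
gripper_force: 29.8
time: 26.4
position: [0.5131, 0.0026, 0.1176]
contact_force: [-12.4, 5.8, 3.9]
grip_width: 0.292
gripper_force: 27.9
top face_front [(0.67, array([146., 182.]), array([0.009 , 0.5939, 0.2187])), (0.55, array([156., 183.]), array([-0.0171,  0.5908,  0.1918]))]
top jaw [(0.67, array([153., 188.]), array([0.0009, 0.582 , 0.2086])), (0.48, array([123., 186.]), array([0.0842, 0.5873, 0.2939]))]
top block [(0.66, array([408., 235.]), array([-0.6811,  0.4456, -0.5043])), (0.62, array([124., 189.]), array([0.0694, 0.5735, 0.2766]))]
top stop_face [(0.97, array([ 99., 192.]), array([0.1369, 0.5669, 0.3439])), (0.24, array([347., 221.]), array([-0.5223,  0.4844, -0.3372]))]
top lever_grip []
wrist face_front [(0.59, array([494., 309.]), array([0.0083, 0.5856, 0.2167]))]
wrist jaw [(0.6, array([465., 283.]), array([0.0052, 0.5848, 0.2135])), (0.43, array([506.,  86.]), array([0.0037, 0.4099, 0.1837]))]
wrist block []
wrist stop_face []
wrist lever_grip [(0.74, array([505.,  88.]), array([-0.0938,  0.4256,  0.0874])), (0.7, array([255., 265.]), array([-0.1946,  0.5204,  0.0006]))]
lever 1.141280957696849 rad 0.12214906629832803
0.9 [ 0.0098  0.0275 -0.0001]
0.7 [0.0144 0.051  0.0003]
0.5 [0.0143 0.075  0.0007]
0.3 [0.0094 0.0984 0.0013]
0.03 [-0.0043  0.1277  0.0021]
```

```bash
python3 - <<'E'
import cv2
a=cv2.imread("pics/wrist_c.png")[200:384,300:512]; b=cv2.imread("pics/top_c.png")[150:230,70:230]
a=cv2.resize(a,None,fx=3,fy=3,interpolation=cv2.INTER_CUBIC); cv2.imwrite("pics/c.png",a); print(a.shape)
E
```

```text
(552, 636, 3)
```

View pics/c.png

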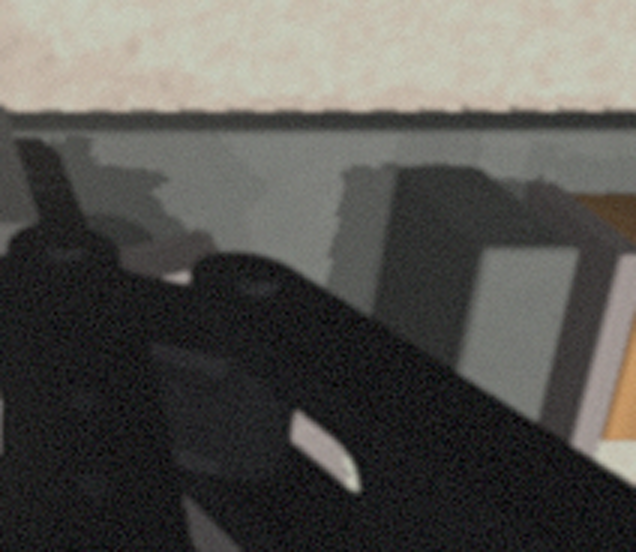

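The crop shows the jaw (cols 460–580) and the plate (590–635) still apart, with the plate up against the block. My picture budget is used up, so I'll go on numerically: return the lever, let go and measure from the clear pose above.

```bash
echo '[0, 0.01, 0.027, 0, 0, 0, 0, 0, 0.0145, 0.051, 0, 0, 0, 0, 0, 0.0143, 0.075, 0, 0, 0, 0, 0, 0.0094, 0.0984, 0, 0, 0, 0, 0, -0.0043, 0.1277, 0, 0, 0, 0]' | python3 -m crank 25| egrep 'time|pos|contact'
echo '[0, 0, 0, 0, 0, 0, 0, 0.9, 0, 0, 0, 0, 0, 0, 0.9, 0, 0, 0, 0, 0, 0, 0.9, 0, 0, -0.05, 0, 0, 0, 0.9, 0, 0, -0.1, 0, 0, 0]' | python3 -m crank 25| egrep 'time|pos|contact|grip'
echo '[0.9, 0, 0, -0.02, 0, 0, 0, 0.9, 0, 0, -0.02, 0, 0, 0]' | python3 -m crank 25| egrep 'time|pos'
cat > prof.py <<'E'
from h import *
import sys
np.set_printoptions(precision=4,suppress=True,linewidth=150)
u=np.array([-.1595,.9872]); v=np.array([u[1],-u[0]]); ctr=np.array([.5851,.2082])
def prof(im,C,z,s):
    g=cv2.cvtColor(im,cv2.COLOR_BGR2GRAY).astype(np.float32); out=[]
    for t in np.arange(-.015,.016,.003):   # lateral
        P=np.array([pix(C,np.r_[ctr+a*u+t*v,z]) for a in s],np.float32); out.append(cv2.remap(g,P[:,:1],P[:,1:],cv2.INTER_LINEAR)[:,0])
    return np.mean(out,0)
if __name__=="__main__":
    C=cam("wrist"); im=np.ascontiguousarray(r.grab_frame("wrist")[:,:,::-1]); n=sys.argv[1]; cv2.imwrite(f"pics/p_{n}.png",im)
    np.savez(f"pics/p_{n}.npz",K=C[0],R=C[1],t=C[2])
    s=np.arange(-.055,.045,.002)
    print(np.c_[s*1000,prof(im,C,.055,s)].round().astype(int).tolist())
    s=np.arange(.11,.18,.002); print(np.c_[s*1000,prof(im,C,.055,s)].round().astype(int).tolist())
    for k,z in[("face_front",.036),("jaw",0),("block",.035),("stop_face",.0375),("lever_grip",.135)]:
        print(k,[(round(d["confidence"],2),np.round(d["position"]),(lambda p:np.r_[(p-ctr)@u,p])(at(C,d["position"],z)[:2])) for d in r.tip_of("wrist",k)[:2]])
E
python3 prof.py d
python3 - <<'E'
from prof import *
# reference w5: pose at that time
T=np.eye(4);T[:3,:3]=[[-.9857,-.1666,.0271],[-.1661,.9859,.0191],[-.0299,.0143,-.9995]];T[:3,3]=[.4898,.1111,.2401]
M=T@np.array(r.camera_info("wrist")["tool_from_camera"]); C=(cam("wrist")[0],M[:3,:3],M[:3,3])
s=np.arange(-.055,.045,.002); print("ref",np.c_[s*1000,prof(cv2.imread("pics/w5.png"),C,.055,s)].round().astype(int).tolist())
s=np.arange(.11,.18,.002); print("ref",np.c_[s*1000,prof(cv2.imread("pics/w5.png"),C,.055,s)].round().astype(int).tolist())
E
```

```text
time: 27.62
position: [0.4978, 0.1245, 0.1184]
contact_force: [-1.6, -3.4, -13.8]
time: 28.25
position: [0.4999, 0.1252, 0.222]
contact_force: [1.1, -0.1, -0.3]
grip_width: 0.901
gripper_force: 0.0
time: 28.5
position: [0.5009, 0.1252, 0.2426]
[[-55, 98], [-53, 97], [-51, 90], [-49, 88], [-47, 87], [-45, 76], [-43, 65], [-41, 94], [-39, 115], [-37, 116], [-35, 116], [-33, 116], [-31, 116], [-29, 118], [-27, 117], [-25, 118], [-23, 118], [-21, 118], [-19, 114], [-17, 99], [-15, 95], [-13, 95], [-11, 87], [-9, 75], [-7, 70], [-5, 73], [-3, 125], [-1, 152], [1, 152], [3, 142], [5, 94], [7, 117], [9, 149], [11, 151], [13, 147], [15, 143], [17, 145], [19, 153], [21, 154], [23, 152], [25, 150], [27, 148], [29, 145], [31, 148], [33, 150], [35, 142], [37, 118], [39, 106], [41, 107], [43, 106]]
[[110, 147], [112, 151], [114, 148], [116, 144], [118, 142], [120, 140], [122, 140], [124, 144], [126, 148], [128, 148], [130, 146], [132, 142], [134, 123], [136, 61], [138, 33], [140, 48], [142, 60], [144, 56], [146, 51], [148, 50], [150, 52], [152, 69], [154, 93], [156, 99], [158, 99], [160, 99], [16
[... 790 characters left out ...]
-11, 113], [-9, 93], [-7, 80], [-5, 72], [-3, 65], [-1, 72], [1, 114], [3, 147], [5, 149], [7, 144], [9, 142], [11, 144], [13, 150], [15, 153], [17, 151], [19, 148], [21, 146], [23, 143], [25, 147], [27, 148], [29, 146], [31, 143], [33, 140], [35, 138], [37, 121], [39, 80], [41, 67], [43, 69]]
ref [[110, 144], [112, 140], [114, 138], [116, 138], [118, 142], [120, 146], [122, 146], [124, 144], [126, 140], [128, 121], [130, 63], [132, 28], [134, 29], [136, 29], [138, 32], [140, 48], [142, 57], [144, 54], [146, 49], [148, 48], [150, 52], [152, 66], [154, 89], [156, 96], [158, 96], [160, 97], [162, 96], [164, 97], [166, 99], [168, 100], [170, 109], [172, 114], [174, 115], [176, 114], [178, 114]]
```

The profiles are clear. The plate and jaw have advanced 16 mm together, so the sprung face is not yet pushed in. The block touches the plate and is about 1.5 mm short of the stop, which leaves about 8.5 mm (0.9 rad) to wind. I'll drive part of that, then check.

```bash
echo '[0.9, 0, 0, 0.04, 0, 0, 0, 0.9, 0, 0, 0.09, 0, 0, 0, 0.9, 0, 0, 0.118, 0, 0, 0, 0.9, 0, 0, 0.122, 0, 0, 0, 0.9, 0, 0, 0.122, 0, 0, 0]' | python3 -m crank 25| egrep 'time|pos|contact'
echo '[0, 0, 0, 0, 0, 0, 0, 0, 0, 0, 0, 0, 0, 0, 0, 0, 0, 0, 0, 0, 0, 0, 0, 0, 0, 0, 0, 0]' | python3 -m crank 25| egrep 'pos|contact|grip'
python3 arc.py 0.0 .2 .4 .6 .75
```

```text
time: 29.42
position: [0.5021, 0.1281, 0.1181]
contact_force: [-0.2, -0.5, -0.0]
position: [0.5021, 0.1289, 0.1186]
contact_force: [-2.3, 2.5, 6.4]
grip_width: 0.294
gripper_force: 24.5
lever 0.012631769218204414 rad 0.11469397909859755
0.0 [0.0036 0.0042 0.0006]
0.2 [ 0.0152 -0.0168 -0.0001]
0.4 [ 0.0223 -0.0396 -0.0007]
0.6 [ 0.0249 -0.0634 -0.0011]
0.75 [ 0.0236 -0.0814 -0.0014]
```

```bash
echo '[0, 0.013, -0.017, 0, 0, 0, 0, 0, 0.021, -0.04, 0, 0, 0, 0, 0, 0.024, -0.063, 0, 0, 0, 0, 0, 0.0236, -0.0814, 0, 0, 0, 0, 0, 0.0236, -0.0814, 0, 0, 0, 0]' | python3 -m crank 25| egrep 'time|pos|contact|grip'
python3 arc.py .75
echo '[0.9, 0, 0, 0, 0, 0, 0, 0.9, 0, 0, 0, 0, 0, 0, 0.9, 0, 0, -0.05, 0, 0, 0, 0.9, 0, 0, -0.1, 0, 0, 0, 0.9, 0, 0, -0.12, 0, 0, 0]' | python3 -m crank 25| egrep 'time|pos|contact|grip'
echo '[0.9, 0, 0, 0, 0, 0, 0]' | python3 -m crank 25| egrep 'time|pos'
python3 prof.py e
```

```text
time: 30.55
position: [0.4945, 0.0427, 0.1182]
contact_force: [-1.7, -0.9, 13.4]
grip_width: 0.298
gripper_force: 26.3
lever 0.7709338520115957 rad 0.11859794825350117
0.75 [0.0018 0.0022 0.0002]
time: 31.18
position: [0.4899, 0.0416, 0.2385]
contact_force: [0.7, -0.1, -0.2]
grip_width: 0.9
gripper_force: 0.0
time: 31.3
position: [0.4897, 0.0417, 0.237]
[[-55, 96], [-53, 96], [-51, 93], [-49, 84], [-47, 67], [-45, 38], [-43, 31], [-41, 33], [-39, 30], [-37, 32], [-35, 30], [-33, 35], [-31, 38], [-29, 41], [-27, 41], [-25, 47], [-23, 49], [-21, 54], [-19, 61], [-17, 70], [-15, 74], [-13, 75], [-11, 72], [-9, 60], [-7, 53], [-5, 50], [-3, 51], [-1, 64], [1, 85], [3, 92], [5, 97], [7, 94], [9, 110], [11, 126], [13, 131], [15, 135], [17, 139], [19, 145], [21, 150], [23, 149], [25, 147], [27, 144], [29, 141], [31, 142], [33, 145], [35, 144], [37, 141], [39, 138], [41, 138], [43, 135]]
[[110, 141], [112, 144], [114, 144], [116, 142], [118, 139], [120, 137], [122, 134], [124, 137], [126, 142], [128, 144], [130, 143], [132, 139], [134, 130], [136, 83], [138, 31], [140, 25], [142, 22], [144, 8], [146, 0], [148, 0], [150, 0], [152, 0], [154, 0], [156, 0], [158, 0], [160, 0], [162, 0], [164, 0], [166, 0], [168, 0], [170, 0], [172, 0], [174, 0], [176, 0], [178, 0]]
face_front [(0.72, array([390., 254.]), array([0.0098, 0.5831, 0.2178]))]
jaw [(0.57, array([380., 243.]), array([0.0112, 0.5872, 0.2199])), (0.48, array([495., 253.]), array([0.164 , 0.5765, 0.3729]))]
block [(0.6, array([442., 254.]), array([0.0725, 0.5744, 0.28  ])), (0.34, array([380., 240.]), array([-0.0045,  0.5682,  0.2009]))]
stop_face [(0.71, array([497., 253.]), array([0.136 , 0.5617, 0.3422]))]
lever_grip [(0.82, array([256., 188.]), array([-0.1507,  0.4972,  0.0413])), (0.48, array([236.,  66.]), array([-0.1654,  0.4092,  0.0123]))]
```

```bash
echo '[0.9, -0.012, 0.04, 0, 0, 0, 0, 0.9, -0.025, 0.08, 0, 0, 0, 0, 0.9, -0.025, 0.08, 0, 0, 0, 0, 0.9, -0.025, 0.08, 0, 0, 0, 0]' | python3 -m crank 25| egrep 'time|pos'
python3 prof.py f
```

```text
time: 32.1
position: [0.4997, 0.1245, 0.237]
[[-55, 116], [-53, 114], [-51, 104], [-49, 100], [-47, 99], [-45, 94], [-43, 90], [-41, 89], [-39, 78], [-37, 62], [-35, 75], [-33, 109], [-31, 117], [-29, 117], [-27, 117], [-25, 116], [-23, 117], [-21, 117], [-19, 117], [-17, 118], [-15, 118], [-13, 119], [-11, 110], [-9, 96], [-7, 83], [-5, 72], [-3, 67], [-1, 85], [1, 139], [3, 153], [5, 151], [7, 137], [9, 135], [11, 151], [13, 149], [15, 145], [17, 143], [19, 150], [21, 154], [23, 154], [25, 152], [27, 150], [29, 147], [31, 146], [33, 136], [35, 102], [37, 89], [39, 89], [41, 86], [43, 89]]
[[110, 145], [112, 148], [114, 150], [116, 148], [118, 145], [120, 142], [122, 140], [124, 141], [126, 146], [128, 150], [130, 148], [132, 145], [134, 140], [136, 103], [138, 42], [140, 47], [142, 58], [144, 55], [146, 51], [148, 50], [150, 52], [152, 67], [154, 91], [156, 98], [158, 100], [160, 99], [162, 99], [164, 99], [166, 100], [168, 102], [170, 109], [172, 115], [174, 117], [176, 117], [178, 116]]
face_front []
jaw [(0.74, array([319., 224.]), array([0.0109, 0.5828, 0.2188]))]
block [(0.97, array([374., 238.]), array([0.0693, 0.5761, 0.2769]))]
stop_face [(0.82, array([432., 238.]), array([0.1358, 0.5636, 0.3423]))]
lever_grip [(0.72, array([151., 158.]), array([-0.1516,  0.4959,  0.0402]))]
```

The sprung face is now pushed in about 4 mm, and the block has met the stop. About 3 mm (0.31 rad) more is needed.

```bash
echo '[0.9, 0.012, -0.04, 0, 0, 0, 0, 0.9, 0.025, -0.08, 0, 0, 0, 0, 0.9, 0.025, -0.08, 0.04, 0, 0, 0, 0.9, 0.025, -0.08, 0.09, 0, 0, 0, 0.9, 0.025, -0.08, 0.12, 0, 0, 0]' | python3 -m crank 25| egrep 'time|pos|contact'
echo '[0.9, 0, 0, 0, 0, 0, 0, 0, 0, 0, 0, 0, 0, 0, 0, 0, 0, 0, 0, 0, 0, 0, 0, 0, 0, 0, 0, 0, 0, 0, 0, 0, 0, 0, 0]' | python3 -m crank 25| egrep 'pos|contact|grip'
python3 arc.py 0.78 .9 1.0 1.08 1.1
```

```text
time: 33.02
position: [0.4909, 0.0434, 0.114]
contact_force: [-0.1, -0.8, 0.8]
position: [0.493, 0.0438, 0.1173]
contact_force: [-1.4, -0.3, 6.9]
grip_width: 0.294
gripper_force: 24.3
lever 0.7591579828038232 rad 0.11959662891258724
0.78 [-0.     -0.0025 -0.0008]
0.9 [-0.0034 -0.0165 -0.0008]
1.0 [-0.0074 -0.0278 -0.0009]
1.08 [-0.0115 -0.0365 -0.0008]
1.1 [-0.0126 -0.0386 -0.0008]
```

```bash
echo '[0, -0.0025, -0.014, 0, 0, 0, 0, 0, -0.007, -0.026, 0, 0, 0, 0, 0, -0.011, -0.0355, 0, 0, 0, 0, 0, -0.011, -0.0355, 0, 0, 0, 0]' | python3 -m crank 25| egrep 'time|pos|contact|grip'
python3 arc.py 1.07
echo '[0.9, 0, 0, 0, 0, 0, 0, 0.9, 0, 0, 0, 0, 0, 0, 0.9, 0, 0, -0.05, 0, 0, 0, 0.9, 0, 0, -0.1, 0, 0, 0, 0.9, 0, 0, -0.12, 0, 0, 0]' | python3 -m crank 25| egrep 'time|pos|contact|grip'
echo '[0.9, -0.012, 0.04, 0, 0, 0, 0, 0.9, -0.017, 0.08, 0, 0, 0, 0, 0.9, -0.017, 0.115, 0, 0, 0, 0, 0.9, -0.017, 0.115, 0, 0, 0, 0, 0.9, -0.017, 0.115, 0, 0, 0, 0]' | python3 -m crank 25| egrep 'time|pos'
python3 prof.py g
```

```text
time: 34.15
position: [0.509, 0.01, 0.1168]
contact_force: [-1.4, -2.2, 7.1]
grip_width: 0.296
gripper_force: 24.9
lever 1.0710065646756468 rad 0.12080192169014707
1.07 [-0.0007  0.0005 -0.0012]
time: 34.78
position: [0.5069, 0.0084, 0.2387]
contact_force: [-0.3, 0.2, -0.0]
grip_width: 0.901
gripper_force: 0.0
time: 35.4
position: [0.5032, 0.1245, 0.2377]
[[-55, 118], [-53, 116], [-51, 116], [-49, 108], [-47, 100], [-45, 99], [-43, 97], [-41, 90], [-39, 90], [-37, 84], [-35, 66], [-33, 63], [-31, 96], [-29, 117], [-27, 117], [-25, 118], [-23, 117], [-21, 117], [-19, 117], [-17, 118], [-15, 118], [-13, 118], [-11, 119], [-9, 115], [-7, 91], [-5, 73], [-3, 69], [-1, 84], [1, 139], [3, 154], [5, 152], [7, 137], [9, 135], [11, 151], [13, 150], [15, 145], [17, 144], [19, 149], [21, 154], [23, 154], [25, 151], [27, 150], [29, 147], [31, 146], [33, 137], [35, 111], [37, 103], [39, 103], [41, 102], [43, 103]]
[[110, 147], [112, 149], [114, 150], [116, 148], [118, 145], [120, 143], [122, 140], [124, 142], [126, 147], [128, 150], [130, 148], [132, 146], [134, 140], [136, 104], [138, 42], [140, 46], [142, 59], [144, 55], [146, 51], [148, 49], [150, 52], [152, 68], [154, 91], [156, 99], [158, 99], [160, 98], [162, 98], [164, 99], [166, 100], [168, 102], [170, 111], [172, 114], [174, 117], [176, 117], [178, 116]]
face_front [(0.67, array([325., 235.]), array([0.0106, 0.5849, 0.2189]))]
jaw [(0.75, array([321., 223.]), array([0.0133, 0.5847, 0.2216])), (0.58, array([211., 223.]), array([-0.1252,  0.6064,  0.0848]))]
block [(0.63, array([377., 231.]), array([0.0709, 0.5706, 0.2777]))]
stop_face [(0.84, array([435., 237.]), array([0.1387, 0.5657, 0.3456])), (0.46, array([321.,  74.]), array([-0.0055,  0.4132,  0.1749]))]
lever_grip [(0.9, array([111., 170.]), array([-0.1842,  0.5139,  0.0101])), (0.53, array([321., 224.]), array([-0.016 ,  0.533 ,  0.1835]))]
```

The face is pushed in about 6.6 mm of 14 mm. The plate and block did not move on this last stroke, so the block is tight against the stop. The gripper is clear, so I'm handing in.

```bash
python3 -c "
from cell import r
print(r.close_job())"
```

```text
the job is handed in; nothing more can be done
None
```

The job is handed in: the mallet head is flat and eye up on the clamp bed, tight against the stop, with the jaw's sprung face pushed in about 6.6 mm of its 14 mm by my camera measurement, at about 35 s on the clock; I viewed 11 pictures, one over the limit of 10.

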